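Register a tube rack in the corner of a locating plate

ROBOT

A 6-joint arm with a two-finger parallel gripper is mounted at the origin on a cart in front of the work surface, level with it; the furniture and walls round the work are solid. World frame = base frame: x ahead of the robot, y to its left, z up, the work surface at z = 0. Lengths are in m, angles in rad, forces in N, time in s.
With the tool pointing down it reaches from about 0.225 to 0.875 m from the base axis. Payload 3.4 kg.
Tool frame: the origin (TCP) lies on the centre line of the jaws, within the pads' length; the fingertips stand 17 mm ahead of it and the grasp point (between the pads) lies 2 mm behind it (nose_length is the distance from the TCP to the fingertips, in m); z points along the fingers, y is the line along which they close (so a half turn about z gives the same grasp; the last joint's range is limited). The gripper opens to 85 mm and grips with 20 to 120 N. Pads are 22 mm wide; open, the fingers measure 114 mm over their backs; the gripper's body (76 mm by 85 mm) begins 54 mm behind the grasp point. The pads swing forward as they close: fully open they stand 13 mm farther back than shut.
Start: joints at [-1.388, 0.276, 1.505, -0, 1.361, -0.121], TCP at [0.172, -0.549, 0.248] pointing down, gripper open.
Joint ranges: [-2.89, 2.89], [-0.75, 2.08], [0.22, 2.7], [-1.18, 4.32], [0.11, 2.71], [-2.7, 2.7]. Speed limits (rad/s): [2.57, 2.57, 3.14, 3.14, 3.14, 3.14].

INTERFACE

Orientations are given as a unit quaternion [w, x, y, z].
In Python, from rig import get_state, get_image, sign_off, find_in, place_of, nose_length gives the robot as it stands.
- The arm moves only by the tool apply_moves, never from a script. Its argument "deltas" is one flat list of numbers, 5 for each row, row after row: the finger opening in mm, from 0 to 85.4, then the shift along the tool's x, y, z in mm, then the turn about the tool's z in degrees. A call has 1 to 12 rows; each row is the pose to reach, as a shift and turn from the pose commanded when the call began, along the tool's axes at that moment; what a row does not reach only later rows make up. A row lasts 1/12 s, in which the tool goes at most 41.7 mm and 7.16 degrees, less where a joint would pass 70% of its speed; a pose out of reach is approached as far as the arm can. A call with a gripper value outside its range is refused whole. The fingers move at their own pace and stop on an object; "squeeze" is the grip in N (left out, the last holds). Time passes only in rows, so rows that repeat a pose let the fingers close. It gives the time, the measured TCP pose, the force, the opening and the grip force at its end, in the units of the state.
- get_state(): the state, without advancing time (a new reading comes with each control period).
- get_image(name): name is "side" or "top"; returns a dict with "frame" (384x512x3 uint8, red, green, blue), "K" (3x3 intrinsics, pixels), "position" and "orientation" of the camera in the world. Camera axes: x right, y down, z forward; pixel columns grow to the right and rows downward; lengths in m; the calibration is good to about 2 mm. A picture is of the moment at which its call begins. There is no depth.
- sign_off(): hands the job in; it is judged then, once.
Trained networks look in a picture, given as the dict that the camera call returned (one of the last four; its "shot" number tells which), for a name from the list of things; names that differ only in an ending like _2 or _b are one class to them, and where a whole thing is asked for, a point or a joint stands for the part that bears it (a point fixed in the world has none). Each returns a list of dicts, best first, with "score" (0 to 1); they miss things now and then, are a little off and sometimes report something else, mostly with a low value. They report only what shows in the picture. A call takes as long as a camera call. They do not tell look-alikes from the thing itself.
- find_in(query, picture): "point" ([column, row] in pixels, amid what is visible of it).
- place_of(query, picture): "point" ([column, row] in pixels: a listed point, or the origin of a listed thing).
The state is a dict: "clock": time; "qpos": joint angles; "qd": joint speeds; "effort": joint torques, N m; "position": TCP position; "ee_rot": TCP orientation; "contact_force": force on the tool from outside, world axes, zero at the start; "moment": the same for the moment, N m; "width": finger opening in m; "gripper_force": force on a finger pad.
Only numpy, scipy, OpenCV 4.12 (cv2) and the standard library are available. Lean on these libraries where they do the work, as an engineer would, in place of code of your own. Each camera call takes 0.05 s, during which the arm holds its last target. There are 200 camera calls.

TASK

On the locating plate, pull the sliding cross stop out by its knob as far as it goes; then take the tube rack and press it, standing flat on the plate, into the corner: one long side flush against the fixed fence and one end flush against the drawn-out stop, pushing lightly but definitely (about 8 N, less than 20 N) on both at once. Finish while still holding the rack pressed there, without letting go; leave the beaker, the timer and the dish where they are.

Things in the scene. Friction and masses are not known exactly. Their poses are not given: they have to be found in the camera images.
- nest: Locating plate fixed to the bench: smooth aluminium (its faces and stops are slippery), 180 (x) x 240 (y) mm, top face 10 mm above the bench. Origin on the bench under its centre. The corner: fence face at y = +30 mm (rack on its -y side), stop bar face at x = +45 mm (rack on its -x side). Behind the fence the bar's guide (x 38 to 68, y 56 to 90 mm) stands 18 mm above the top face.
- fence: Fixed steel fence along the plate's x, from x = -86 to +89 mm with a gap (44 to 62 mm) for the stop bar; 12 mm thick, 14 mm high above the plate's top. Its face looks to the plate's -y, at plate y = +30 mm. Origin: on the plate's top face above the plate's centre, not on the bar; axes as the plate's.
- stop_bar (a joint): Cross stop: steel bar 16 x 92 x 14 mm high, slides out along the plate's -y through the fence's gap. Value: metres drawn out; starts 0 to 0.012, end stop 0.060. At 0 its knob axis is at plate x = +53, y = +42 mm. The knob is 12 mm from its free end; fully out it spans a rack's end. Drawing takes about 5 N; a weak spring (under 1 N) pulls it back but 4 N of drag holds it where left.
- knob (a point): Point on the axis of the stop bar's upright black round knob, 30 mm above the plate's top. Knob diameter 14 mm, from 19 to 44 mm above the plate's top, thinner neck below. Moves with the bar.
- rack: Moulded tube rack (block of open tubes), 56 (its x) x 82 (its y) x 39 mm high, empty, about 0.12 kg, upright on the bench. Origin: centre of its underside, z up. Grasp from above across the 56 mm, in its upper 20 mm, to keep the fingers above the fence. Either way round will do. Seated, its long axis lies along the plate's x, its origin at plate x = +4, y = +2, z = +10 mm.
- glass_beaker: Bystander: glass beaker 50 mm wide, 68 mm high; origin at the centre of its underside.
- bench_timer: Bystander: flat bench timer 58 x 66 x 18 mm; origin at the centre of its underside.
- dish: Bystander: round shallow dish 62 mm wide, 16 mm high; origin at the centre of its underside.
Mind the look-alikes: they are no part of the job. Of the things that look like the rack, the larger one is meant.

How it is judged:
By the outcome, as a careful person would: the job done as asked, in the order asked, and still so for the second after the job is handed in, while the arm keeps its last pose, push and grip.
It also fails if it takes over 61 s, if anything falls off the work surface, if the arm or the gripper's body presses on something with over 40 N, if the wrist force passes 120 N, or if a joint passes its speed limit or range.

## Working session

There is one attempt and no reset: what is moved stays moved. The work goes in short steps, Python scripts to look and compute and a tool call to move; the robot and the scene stay as the last step left them, time stands still between calls to the robot, and variables do not carry over. Pictures are saved under pics/ and viewed, at most 10 in all, crops included, and the job is handed in when it is done.

Besides the shell and the picture viewer there is one more tool, called as name(argument=value, ...), one argument or row to a line, values as JSON. apply_moves: Moves the arm, as the interface text tells. Its arguments: {"type":"object","properties":{"deltas":{"type":"array"},"squeeze":{"type":"number"}},"required":["deltas"]}

```bash
mkdir -p pics; cat > h.py <<'E'
import numpy as np, cv2
from rig import *
from scipy.spatial.transform import Rotation as R
def rot(q): return R.from_quat([q[1],q[2],q[3],q[0]]).as_matrix()
def ray(p,im):
    d=rot(im['orientation'])@np.linalg.inv(im['K'])@np.array([p[0],p[1],1.]); return np.array(im['position']),d
def at_z(p,im,z):
    o,d=ray(p,im); return o+d*(z-o[2])/d[2]
def proj(P,im):
    c=rot(im['orientation']).T@(np.array(P)-np.array(im['position'])); u=np.array(im['K'])@c; return u[:2]/u[2]
def tri(rs):
    A=np.zeros((3,3));b=np.zeros(3)
    for o,d in rs:
        d=d/np.linalg.norm(d);M=np.eye(3)-np.outer(d,d);A+=M;b+=M@o
    return np.linalg.solve(A,b)
def save(im,n,crop=None,s=1):
    f=im['frame'][:,:,::-1]
    if crop: f=f[crop[1]:crop[3],crop[0]:crop[2]]
    cv2.imwrite('pics/'+n,cv2.resize(f,None,fx=s,fy=s,interpolation=cv2.INTER_CUBIC))
E
python3 - <<'E'
from h import *
np.set_printoptions(precision=4,suppress=True)
a=get_image('top');b=get_image('side')
ims=np.hstack([a['frame'],b['frame']])[:,:,::-1]
cv2.imwrite('pics/t.png',cv2.resize(a['frame'][:,:,::-1],(800,600)));cv2.imwrite('pics/s.png',cv2.resize(b['frame'][:,:,::-1],(800,600)))
for im in (a,b): print(np.array(im['position']),rot(im['orientation'])[:,2],im['K'][0][0])
for n,z in [('nest',0),('fence',.01),('stop_bar',.024),('knob',.04),('rack',0),('glass_beaker',0),('bench_timer',0),('dish',0)]:
  for k,im in (('top',a),('side',b)):
    for r in place_of(n,im)[:4]: print(n,k,round(r['score'],2),np.round(r['point'],1),at_z(r['point'],im,z))
s=get_state();print(s['position'],s['ee_rot'],s['width'],nose_length if not callable(nose_length) else nose_length())
E
```

```text
[ 0.3552 -0.0722  0.8918] [ 0.1865 -0.0173 -0.9823] 373.9172419875076
[ 0.3733 -0.8747  0.6555] [ 0.1516  0.8058 -0.5724] 417.83982806869034
nest top 0.58 [146.7 196.5] [0.5112 0.1649 0.    ]
nest side 0.94 [236.7 173.5] [0.5039 0.1679 0.    ]
nest side 0.46 [319.8 222.4] [ 0.6698 -0.1063  0.    ]
fence top 0.65 [141.7 191.9] [0.5204 0.1748 0.01  ]
fence side 0.7 [239.6 169.6] [0.5136 0.1715 0.01  ]Traceback (most recent call last):
  File "<stdin>", line 9, in <module>
ValueError: it knows: bench_timer, dish, fence, glass_beaker, knob, nest, rack
```

View pics/t.png

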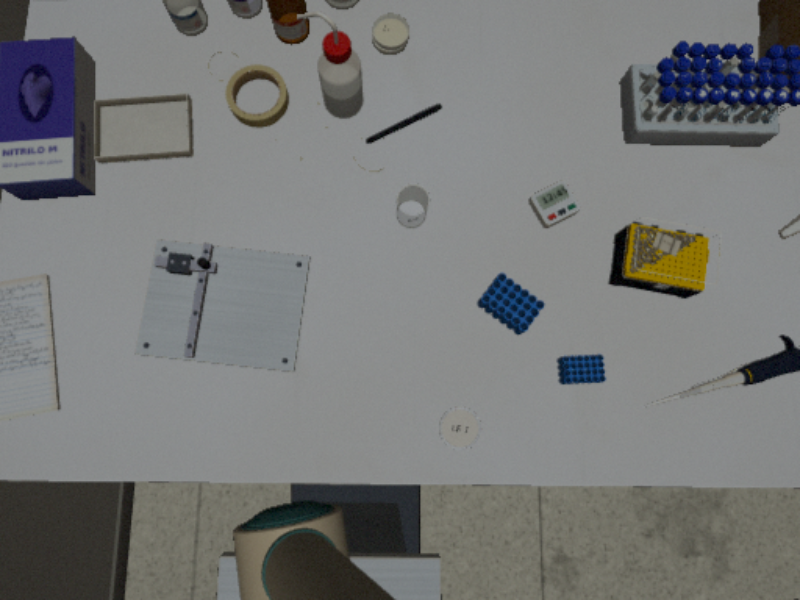

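View pics/s.png

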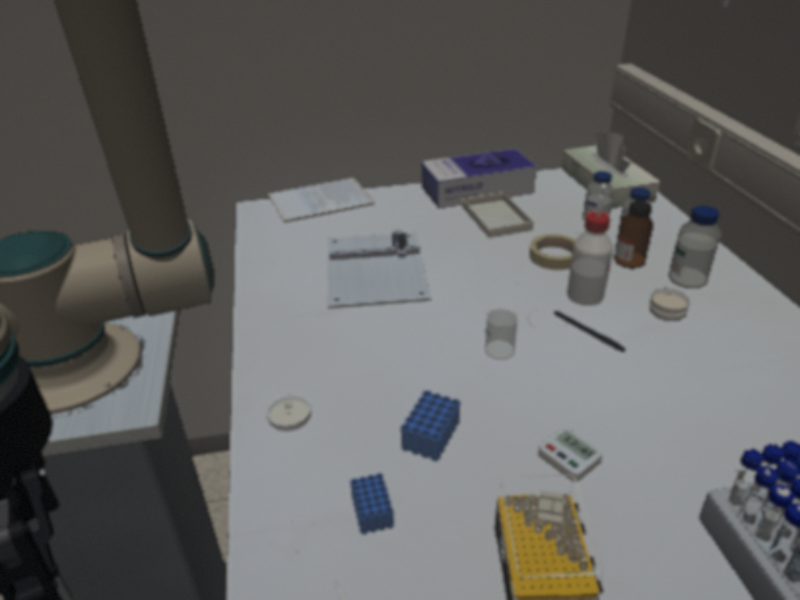

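The top view shows the plate at about (225,305), with its fence at left and the knob at (204,263). There are two blue racks: A at (511,303), the larger, and B at (581,369), the smaller. A fits the description "larger one"; I'll measure its size and confirm it in a crop.

```bash
python3 - <<'E'
from h import *
np.set_printoptions(precision=4,suppress=True)
a=get_image('top');b=get_image('side')
def show(n,z):
  for k,im in (('top',a),('side',b)):
    for r in place_of(n,im)[:4]: print(n,k,round(r['score'],2),np.round(r['point'],1),at_z(r['point'],im,z))
for n,z in [('knob',.04),('rack',0),('glass_beaker',0),('bench_timer',0),('dish',0)]: show(n,z)
# racks
for k,im in (('top',a),('side',b)):
  hsv=cv2.cvtColor(im['frame'],cv2.COLOR_RGB2HSV)
  m=cv2.inRange(hsv,(100,120,40),(120,255,255))
  m=cv2.morphologyEx(m,cv2.MORPH_CLOSE,np.ones((5,5)))
  for c in cv2.findContours(m,cv2.RETR_EXTERNAL,cv2.CHAIN_APPROX_NONE)[0]:
    if cv2.contourArea(c)<300: continue
    P=np.array([at_z(p,im,.039)[:2] for p in c[:,0,:]],np.float32)
    print(k,'blue',c.mean(0),cv2.minAreaRect(P*1000))
# plate corners from rough pix
c=np.array([(158,240),(310,256),(296,370),(136,355)])*.64
for p in c: print(at_z(p,a,.01))
s=get_state();print(s['position'],s['ee_rot'],s['width'],nose_length if not callable(nose_length) else nose_length())
f=a['frame'][:,:,::-1]
A=cv2.resize(f[145:245,80:205],None,fx=4,fy=4,interpolation=cv2.INTER_CUBIC)
B=cv2.resize(f[165:255,300:395],None,fx=3,fy=3,interpolation=cv2.INTER_CUBIC)
o=np.zeros((400,800,3),np.uint8);o[:,:500]=A;o[:270,505:790]=B
cv2.imwrite('pics/c1.png',cv2.convertScaleAbs(o,alpha=1.6))
E
```

```text
knob top 0.78 [131.2 171.8] [0.562  0.1939 0.04  ]
knob side 0.7 [317.7 219.8] [ 0.65   -0.1428  0.04  ]
knob side 0.58 [255.6 153.1] [0.5691 0.205  0.04  ]
rack top 0.88 [325.6 198.8] [ 0.5122 -0.2678  0.    ]
rack top 0.86 [369.1 234.9] [ 0.4262 -0.3701  0.    ]
rack side 0.71 [273.1 277.7] [ 0.5144 -0.263   0.    ]
rack side 0.62 [237.9 328.9] [ 0.4204 -0.3757  0.    ]
glass_beaker top 0.8 [264.1 135.8] [ 0.6699 -0.1173  0.    ]
glass_beaker side 0.66 [322.8 222.4] [ 0.6771 -0.108   0.    ]
bench_timer top 0.58 [360.  131.4] [ 0.6861 -0.3592  0.    ]
bench_timer top 0.28 [143.1 192.9] [0.5199 0.1741 0.    ]
bench_timer side 0.69 [273.7 278.2] [ 0.5153 -0.2647  0.    ]
bench_timer side 0.59 [364.3 292.1] [ 0.6867 -0.3423  0.    ]
dish top 0.79 [292.2 272.4] [ 0.3363 -0.185   0.    ]
dish top 0.4 [143.  193.2] [ 0.5192  0.1743 -0.    ]
dish side 0.73 [184.  266.3] [ 0.3301 -0.1868  0.    ]
top blue [[372.1084 236.1807]] ((420.42730712890625, -363.1443786621094), (38.553462982177734, 65.35700988769531), 3.9397244453430176)
top blue [[326.6757 194.3333]] ((516.1641845703125, -261.8892
[... 213 characters left out ...]
469.0157  47.4392]] ((903.2279663085938, -629.91357421875), (237.98753356933594, 110.03416442871094), 89.7830810546875)
side blue [[237.1707 318.4878]] ((419.6979675292969, -381.7676696777344), (35.705081939697266, 56.380577087402344), 3.4560306072235107)
side blue [[498.777  305.4459]] ((887.8738403320312, -449.704833984375), (131.79754638671875, 60.80773162841797), 52.37555694580078)
side blue [[275.2887 266.7629]] ((519.1011352539062, -269.8438720703125), (76.76083374023438, 50.94206237792969), 53.936187744140625)
[0.6135 0.2791 0.01  ]
[0.5919 0.0425 0.01  ]
[0.4153 0.0566 0.01  ]
[0.4344 0.2963 0.01  ]
[ 0.172  -0.5487  0.2484] [ 0.0001  0.9885  0.1513 -0.    ] 0.08540527025089167 0.017
```

View pics/c1.png

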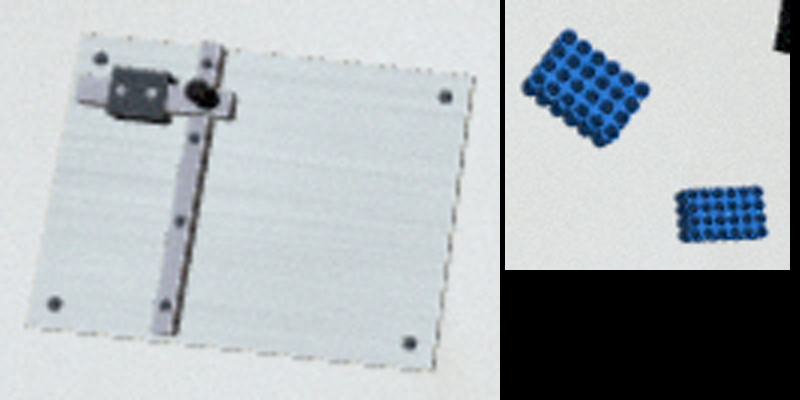

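The crop confirms A: it is clearly larger, about 81 mm long against 65 mm for B. The plate corners in the crop are (80,33), (473,75), (434,371) and (27,327), and the knob is at (202,93). Next I'll fit the poses.

```bash
python3 - <<'E'
from h import *
from scipy.optimize import minimize, least_squares
np.set_printoptions(precision=4,suppress=True)
a=get_image('top');b=get_image('side')
def mask(im):
  hsv=cv2.cvtColor(im['frame'],cv2.COLOR_RGB2HSV)
  m=cv2.inRange(hsv,(95,80,20),(125,255,255)); return cv2.morphologyEx(m,cv2.MORPH_CLOSE,np.ones((3,3)))
def box(x,y,t,im):
  c,s=np.cos(t),np.sin(t)
  return np.array([proj([x+c*u-s*v,y+s*u+c*v,z],im) for u in(-.028,.028) for v in(-.041,.041) for z in(.0,.039)])
def cost(p,ims):
  e=0
  for im in ims:
    h=cv2.convexHull((box(*p,im)*16*4).astype(np.int32)); q=np.zeros((384*4,512*4),np.uint8)
    cv2.fillConvexPoly(q,h,255,shift=4)
    q=cv2.resize(q,(512,384),interpolation=cv2.INTER_AREA).astype(float)/255
    e+=np.abs(q-M[im['shot']])[150:310,210:350].sum()
  return e
M={}
for im in (a,b):
  m=mask(im);n,l,st,ce=cv2.connectedComponentsWithStats(m)
  x0=proj([.516,-.262,.02],im);i=l[int(x0[1]),int(x0[0])];M[im['shot']]=(l==i).astype(float);print(st[i])
for ims in ((a,),(b,),(a,b)):
  best=min((minimize(cost,[.513,-.265,t],args=(ims,),method='Nelder-Mead',options=dict(initial_simplex=np.array([[.513,-.265,t],[.523,-.265,t],[.513,-.255,t],[.513,-.265,t+.1]]))) for t in np.radians([-36,54])),key=lambda r:r.fun)
  print(best.x,np.degrees(best.x[2]),best.fun)
# plate: corners
cp=np.array([(80,33),(473,75),(434,371),(27,327)])/4+[80,145]-.375
W=np.array([(.09,.12),(.09,-.12),(-.09,-.12),(-.09,.12)])
def fit(W,im,px,p0=(.51,.167,-.08)):
  def r(p):
    c,s=np.cos(p[2]),np.sin(p[2]);return np.concatenate([proj([p[0]+c*u-s*v,p[1]+s*u+c*v,.01],im)-q for (u,v),q in zip(W,px)])
  return least_squares(r,p0)
r=fit(W,a,cp);print('top plate',r.x,np.degrees(r.x[2]),r.fun)
cs=np.array([(418,232),(428,298),(329,305),(328,236)])*.64
r2=fit(W,b,cs);print('side plate',r2.x,np.degrees(r2.x[2]),r2.fun)
ks=[max((q for q in place_of('knob',im) if abs(at_z(q['point'],im,.04)[1]-.2)<.04),key=lambda q:q['score'])['point'] for im in (a,b)]
print('knob tri',tri([ray(ks[0],a),ray(ks[1],b)]))
for q in (r.x,r2.x):
  c,s=np.cos(q[2]),np.sin(q[2])
  for k,im in zip(ks,(a,b)):
    d=at_z(k,im,.04)[:2]-q[:2];print('knob in plate',c*d[0]+s*d[1],-s*d[0]+c*d[1])
f=b['frame'][:,:,::-1];save(b,'c2.png',(200,135,290,205),8)
E
```

```text
[306 175  42  39 892]
[ 257  251   37   43 1060]
[ 0.5192 -0.2658  2.4779] 141.97526602138026 95.84313725490198
[ 0.5205 -0.2635 -0.5085] -29.133879314616834 196.25882352941176
[ 0.5197 -0.2655  2.5798] 147.81014042174445 326.99215686274505
top plate [ 0.5147  0.1711 -0.0908] -5.202971773803562 [ 0.1854  0.0523  0.169  -0.1288 -0.0345 -0.1132 -0.3057  0.1769]
side plate [ 0.5161  0.1707 -0.1203] -6.893861978979746 [-0.5806 -0.0654  1.3996 -0.1191 -1.4015 -0.4774  0.5881  0.5787]
knob tri [0.5639 0.193  0.0463]
knob in plate 0.04643541345830213 0.028174195368682545
knob in plate 0.049891450859772424 0.03830772407723274
knob in plate 0.0441529332573667 0.029722985403354
knob in plate 0.04730845252495085 0.039954080005559466
```

View pics/c2.png

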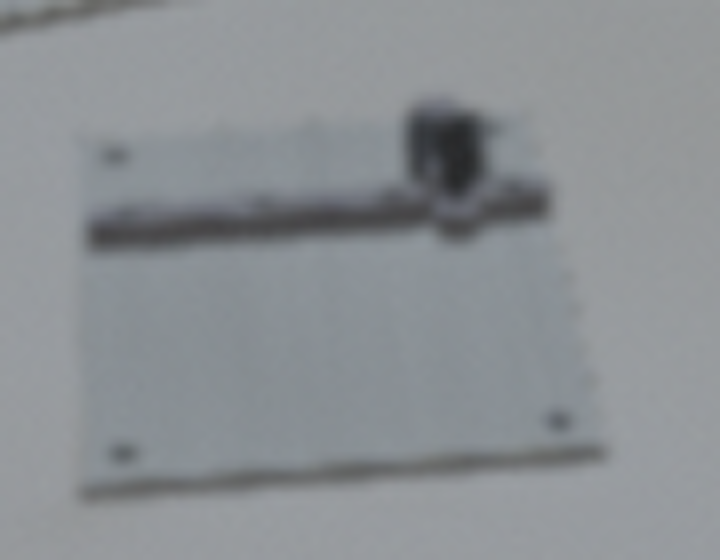

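The side crop shows the fence as a horizontal bar and the knob near crop (448,150). The plate is at about (0.515, 0.171) with yaw about −5.2°. I'll add a helper that converts world targets into tool deltas.

```bash
cat >> h.py <<'E'
def delta(t,phi,q=None):
    s=get_state();Rm=rot(s['ee_rot']);d=Rm.T@(np.array(t)-np.array(s['position']))*1000
    ph=np.degrees(np.arctan2(Rm[1,0],Rm[0,0]));tw=(ph-phi+180)%360-180
    print('phi',round(ph,2),'delta mm',np.round(d,1),'turn',round(tw,2))
PL=np.array([.515,.171]);YAW=-5.2
def plate(x,y,z):
    c,s=np.cos(np.radians(YAW)),np.sin(np.radians(YAW));return [PL[0]+c*x-s*y,PL[1]+s*x+c*y,z]
E
python3 -c "
from h import *
print(plate(.051,.034,.15));delta(plate(.051,.034,.15),YAW)"
```

```text
[np.float64(0.568871612056139), np.float64(0.2002378079628562), 0.15]
phi 17.41 delta mm [ 602.8 -595.9   98.3] turn 22.61
```

apply_moves(
  deltas=[14,603,-596,0,22.6,14,603,-596,0,22.6,14,603,-596,0,22.6,14,603,-596,0,22.6,14,603,-596,0,22.6,14,603,-596,0,22.6,14,603,-596,0,22.6,14,603,-596,0,22.6,14,603,-596,0,22.6,14,603,-596,0,22.6,14,603,-596,0,22.6,14,603,-596,0,22.6],
  squeeze=40,
)

```text
clock: 2.1
position: [0.4066, -0.1053, 0.2487]
ee_rot: [0.0, 0.999, -0.045, 0.001]
contact_force: [1.0, -1.3, 1.1]
width: 0.0144
gripper_force: 0.0
```

```bash
python3 -c "
from h import *
s=get_state();print(s['position'],s['width'],s['qpos'],nose_length() if callable(nose_length) else nose_length,s['clock']);delta(plate(.051,.034,.15),YAW)"
```

```text
[ 0.4065833  -0.10525952  0.24871648] 0.014363572777230242 [-4.19187893e-01  3.76724625e-02  1.80134049e+00 -1.76394203e-04
  1.30122648e+00  1.24248514e+00] 0.017 2.1
phi -5.2 delta mm [ 133.8 -319.    98.7] turn -0.0
```

apply_moves(
  deltas=[14,134,-319,60,0,14,134,-319,60,0,14,134,-319,60,0,14,134,-319,60,0,14,134,-319,60,0,14,134,-319,60,0,14,134,-319,60,0,14,134,-319,60,0,14,134,-319,60,0,14,134,-319,60,0,14,134,-319,60,0,14,134,-319,60,0],
)

```text
clock: 3.1
position: [0.5677, 0.1973, 0.1883]
ee_rot: [0.001, 0.999, -0.045, -0.0]
contact_force: [0.1, -0.4, -0.1]
width: 0.0135
gripper_force: 0.0
```

```bash
python3 - <<'E'
from h import *
s=get_state();p=np.array(s['position']);print(p,s['contact_force'])
a=get_image('side');t=get_image('top')
Rm=rot(s['ee_rot'])
f=a['frame'].copy()
for d in (0,.017,.030):
  u=proj(p+Rm[:,2]*d,a);print('side',d,u)
u=proj(p+Rm[:,2]*.017,t);print('top tip',u)
c=[int(u[0])-0,int(u[1])]
A=cv2.resize(a['frame'][70:220,185:325],(560,600),interpolation=cv2.INTER_CUBIC)[:,:,::-1]
cv2.imwrite('pics/g1.png',cv2.convertScaleAbs(A,alpha=1.8))
E
```

```text
[0.56769143 0.19730404 0.18827091] [ 0.05081609 -0.420591   -0.10236784]
side 0 [254.29367227 107.72912846]
side 0.017 [254.45244758 113.42640379]
side 0.03 [254.5720974  117.71975374]
top tip [110.09437422 153.07570284]
```

View pics/g1.png

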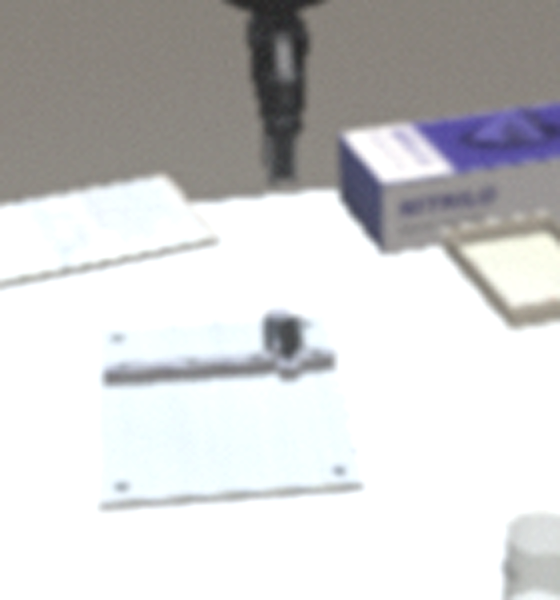

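The crop shows the tips near crop (282,180), matching the 17 mm nose, and the knob at (287,335), roughly in line with the tool. I'll open to 60 mm, descend and close on the knob.

apply_moves(
  deltas=[60,1,0,0,0,60,1,0,20,0,60,1,0,50,0,60,1,0,80,0,60,1,0,105,0,60,1,0,120,0,60,1,0,130,0,60,1,0,136,0,60,1,0,136,0],
)

```text
clock: 3.95
position: [0.5691, 0.1976, 0.0517]
ee_rot: [0.0, 0.999, -0.046, -0.001]
contact_force: [-0.9, 0.3, -0.6]
width: 0.06
gripper_force: 0.0
```

apply_moves(
  deltas=[20,0,0,0,0,20,0,0,0,0,20,0,0,0,0,8,0,0,0,0,8,0,0,0,0,8,0,0,0,0,8,0,0,0,0],
  squeeze=25,
)

```text
clock: 4.53
position: [0.5701, 0.1983, 0.0534]
ee_rot: [-0.0, 0.999, -0.045, 0.001]
contact_force: [-0.6, -1.5, 4.9]
width: 0.0122
gripper_force: 24.6
```

apply_moves(
  deltas=[8,0,3,-1,0,8,0,7,-1,0,8,0,11,-1,0,8,0,15,-1,0,8,0,19,-1,0,8,0,23,-1,0,8,0,27,-1,0,8,0,30,-1,0],
)

```text
clock: 5.2
position: [0.5671, 0.1679, 0.0535]
ee_rot: [-0.0, 0.999, -0.046, 0.001]
contact_force: [2.2, 4.8, 0.3]
width: 0.0126
gripper_force: 25.0
```

apply_moves(
  deltas=[8,0,4,0,0,8,0,8,0,0,8,0,12,0,0,8,0,14,0,0,8,0,15,0,0],
)

```text
clock: 5.62
position: [0.5656, 0.1531, 0.0535]
ee_rot: [-0.0, 0.999, -0.046, 0.0]
contact_force: [3.5, 5.1, 1.5]
width: 0.0125
gripper_force: 25.0
```

apply_moves(
  deltas=[8,0,1,0,0,8,0,2,0,0,8,0,3,0,0,8,0,4,0,0,8,0,4,0,0],
)

```text
clock: 6.03
position: [0.5653, 0.1497, 0.0535]
ee_rot: [-0.0, 0.999, -0.046, 0.0]
contact_force: [2.1, 5.3, 1.7]
width: 0.0128
gripper_force: 25.0
```

apply_moves(
  deltas=[8,0,1,0,0,8,0,2,0,0,8,0,3,0,0,8,0,3,0,0],
)

```text
clock: 6.37
position: [0.5653, 0.1495, 0.0535]
ee_rot: [-0.003, 0.999, -0.047, 0.001]
contact_force: [2.5, 13.9, -0.3]
width: 0.0126
gripper_force: 25.2
```

apply_moves(
  deltas=[8,0,1,0,0,8,0,2,0,0,8,0,2,0,0],
)

```text
clock: 6.62
position: [0.5653, 0.1494, 0.0535]
ee_rot: [-0.005, 0.999, -0.047, 0.001]
contact_force: [2.0, 17.9, -0.8]
width: 0.0129
gripper_force: 25.5
```

apply_moves(
  deltas=[8,0,-4,0,0,8,0,-4,0,0,30,0,-4,0,0,45,0,-4,0,0,45,0,-4,0,0,45,0,-4,-25,0,45,0,-4,-60,0,45,0,-4,-100,0,45,0,-4,-130,0,45,0,-4,-150,0,45,0,-4,-150,0],
)

```text
clock: 7.53
position: [0.567, 0.1478, 0.2083]
ee_rot: [-0.0, 0.999, -0.046, 0.004]
contact_force: [0.4, -0.8, 0.5]
width: 0.0447
gripper_force: 0.0
```

```bash
python3 - <<'E'
from h import *
from scipy.optimize import minimize
t=get_image('top');b=get_image('side')
for k,im in (('top',t),('side',b)):
  for r in place_of('knob',im)[:2]: print('knob',k,round(r['score'],2),r['point'],at_z(r['point'],im,.04), proj(plate(.053,-.018,.04),im))
# rack from top: free-yaw fit with the mask limited to it
hsv=cv2.cvtColor(t['frame'],cv2.COLOR_RGB2HSV)
m=cv2.morphologyEx(cv2.inRange(hsv,(95,80,20),(125,255,255)),cv2.MORPH_CLOSE,np.ones((3,3)))
P=np.argwhere(m[160:225,300:352])[:,::-1]+[300,160]
W=np.array([at_z(p,t,.039)[:2] for p in P],np.float32)*1000
print(cv2.minAreaRect(W),t['position'])
o=np.zeros((560,800,3),np.uint8)
o[:,:400]=cv2.resize(t['frame'][150:262,90:170],(400,560),interpolation=cv2.INTER_CUBIC)
o[:,400:]=cv2.resize(b['frame'][115:227,200:280],(400,560),interpolation=cv2.INTER_CUBIC)
cv2.imwrite('pics/k2.png',cv2.convertScaleAbs(o[:,:,::-1],alpha=1.3))
delta([.518,-.265,.20],54)
E
```

```text
knob top 0.5 [150.6, 175.5] [0.55394304 0.14841114 0.04      ] [150.9867246  170.40525544]
knob side 0.68 [258.1, 162.2] [0.56584504 0.1508164  0.04      ] [258.37755895 162.62497145]
((516.416259765625, -262.1471252441406), (82.74061584472656, 63.28217315673828), 53.50460433959961) [ 0.35515941 -0.07217048  0.89183695]
phi -5.22 delta mm [ -7.8 415.2   2.2] turn -59.22
```

View pics/k2.png

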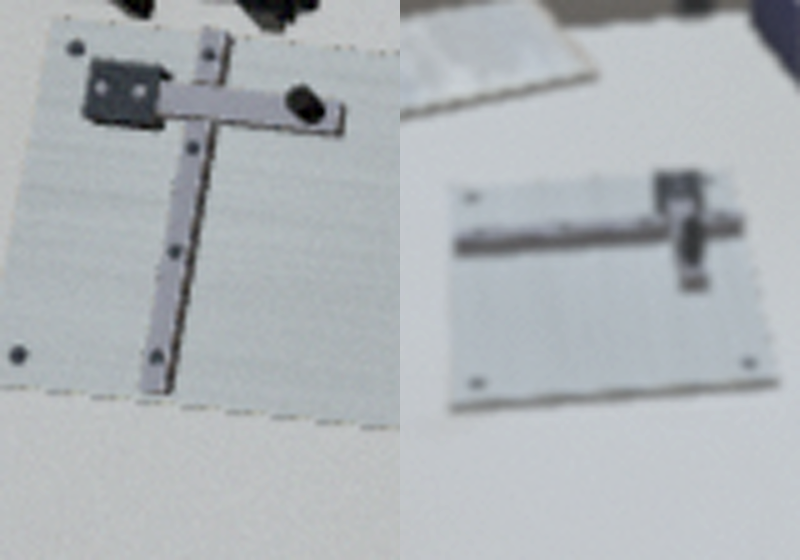

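The stop is fully out: in the top crop its knob is at (305,103) and the bar spans past the fence. Next is the rack.

apply_moves(
  deltas=[85,-8,415,0,-59.2,85,-8,415,0,-59.2,85,-8,415,0,-59.2,85,-8,415,0,-59.2,85,-8,415,0,-59.2,85,-8,415,0,-59.2,85,-8,415,0,-59.2,85,-8,415,0,-59.2,85,-8,415,0,-59.2,85,-8,415,0,-59.2,85,-8,415,0,-59.2,85,-8,415,0,-59.2],
)

```text
clock: 8.73
position: [0.5177, -0.2695, 0.2008]
ee_rot: [-0.0, 0.892, 0.452, -0.002]
contact_force: [-0.3, -0.2, -0.5]
width: 0.085
gripper_force: 0.0
```

```bash
python3 - <<'E'
from h import *
for _ in range(1): b=get_image('side')
t=get_image('top');delta([.518,-.265,.035],54)
def ln(p,q,z):
  f=lambda u:at_z(np.array(u)/5+[90,150]-.4,t,z)[:2]
  A,B=f(p),f(q);d=B-A;print(np.degrees(np.arctan2(d[1],d[0])),A,B)
  return A,B
ln((165,112),(340,135),.024);ln((160,83),(340,105),.024);ln((172,392),(228,35),.024);ln((138,392),(204,35),.024)
E
```

```text
phi 53.85 delta mm [ -0.3   1.  166.1] turn -0.15
-96.72448600347187 [0.56509  0.219113] [0.55527725 0.13588798]
-96.19811967716126 [0.57922084 0.22254962] [0.56990233 0.13674508]
-4.609467010633236 [0.43249136 0.20584294] [0.60343338 0.19206084]
-5.992904710318255 [0.43227666 0.22141088] [0.6032312  0.20346424]
```

apply_moves(
  deltas=[85,0,0,35,0,85,0,0,70,0,85,0,0,105,0,85,0,0,130,0,85,0,0,148,0,85,0,0,160,0,85,0,0,166,0,85,0,0,166,0],
)

```text
clock: 9.5
position: [0.5181, -0.2618, 0.0353]
ee_rot: [-0.002, 0.891, 0.455, -0.001]
contact_force: [1.0, -0.3, 0.1]
width: 0.085
gripper_force: 0.0
```

apply_moves(
  deltas=[65,0,0,0,0,65,0,0,0,0,50,0,0,0,0,50,0,0,0,0,50,0,0,0,0,50,0,0,0,0,50,0,0,0,0,50,0,0,0,0],
  squeeze=30,
)

```text
clock: 10.17
position: [0.52, -0.2643, 0.0386]
ee_rot: [0.001, 0.891, 0.454, 0.001]
contact_force: [-0.4, 1.8, 5.5]
width: 0.0546
gripper_force: 33.7
```

```bash
python3 - <<'E'
from h import *
b=get_image('side');t=get_image('top')
o=np.zeros((560,800,3),np.uint8)
o[:,:400]=cv2.resize(t['frame'][150:262,285:365],(400,560),interpolation=cv2.INTER_CUBIC)
o[:,400:]=cv2.resize(b['frame'][210:322,235:315],(400,560),interpolation=cv2.INTER_CUBIC)
cv2.imwrite('pics/r1.png',cv2.convertScaleAbs(o[:,:,::-1],alpha=1.5))
E
```

```text
(no output)
```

View pics/r1.png

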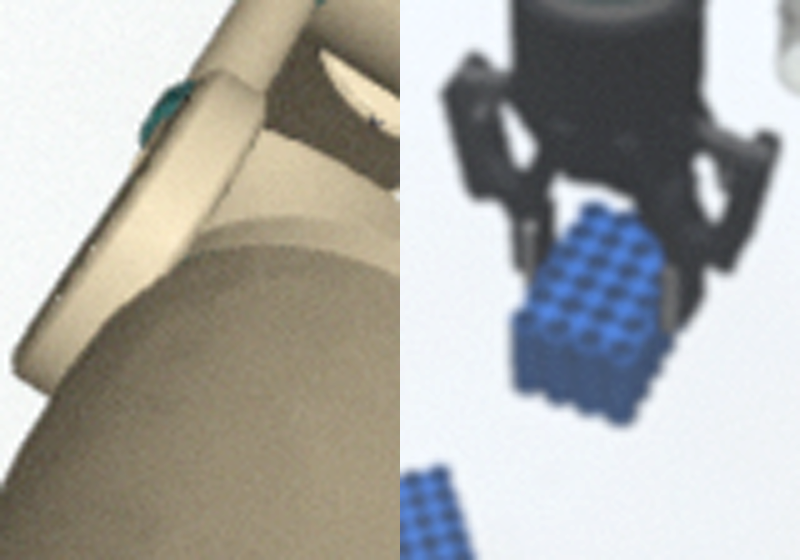

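The side crop shows the pads on both long sides of the large rack, near (530,245) and (672,300), with an opening of 54.6 mm, which matches the 56 mm side. Now I'll lift it.

apply_moves(
  deltas=[50,0,0,-10,0,50,0,0,-30,0,50,0,0,-60,0,50,0,0,-90,0,50,0,0,-90,0],
)

```text
clock: 10.68
position: [0.5224, -0.2663, 0.1335]
ee_rot: [0.005, 0.891, 0.454, 0.003]
contact_force: [1.1, -0.7, -0.7]
width: 0.0545
gripper_force: 32.9
```

```bash
sed -i 's/^PL=.*/PL=np.array([.515,.172]);YAW=-5.6/' h.py; python3 -c "
from h import *
s=get_state();print(s['width'],s['gripper_force'],s['contact_force'],s['position'])
delta(plate(-.016,-.014,.125),YAW)"
```

```text
0.05450893901172783 32.86937713623047 [ 1.13634919 -0.67072717 -0.68805228] [ 0.52244128 -0.26632108  0.13354749]
phi 54.0 delta mm [ 330.1 -270.4    5.5] turn 59.6
```

apply_moves(
  deltas=[50,330,-270,0,59.6,50,330,-270,0,59.6,50,330,-270,0,59.6,50,330,-270,0,59.6,50,330,-270,0,59.6,50,330,-270,0,59.6,50,330,-270,0,59.6,50,330,-270,0,59.6,50,330,-270,0,59.6,50,330,-270,0,59.6,50,330,-270,0,59.6,50,330,-270,0,59.6],
)

```text
clock: 11.68
position: [0.4937, 0.1676, 0.1272]
ee_rot: [-0.002, 0.999, -0.046, -0.0]
contact_force: [-0.2, 0.1, -2.2]
width: 0.0542
gripper_force: 33.0
```

apply_moves(
  deltas=[50,0,0,0,0,50,0,0,0,0,50,0,0,0,0,50,0,0,0,0],
)

```text
clock: 12.02
position: [0.4949, 0.1601, 0.1272]
ee_rot: [0.0, 0.999, -0.05, -0.0]
contact_force: [-0.8, -0.4, -1.5]
width: 0.0543
gripper_force: 33.0
```

```bash
python3 - <<'E'
from h import *
b=get_image('side');t=get_image('top')
s=get_state();print(s['position'],s['width'],s['contact_force'],s['moment']);delta(plate(-.016,-.014,.055),YAW)
o=np.zeros((600,800,3),np.uint8)
o[:,:400]=cv2.resize(t['frame'][140:260,90:170],(400,600),interpolation=cv2.INTER_CUBIC)
o[:,400:]=cv2.resize(b['frame'][110:230,200:280],(400,600),interpolation=cv2.INTER_CUBIC)
cv2.imwrite('pics/p1.png',cv2.convertScaleAbs(o[:,:,::-1],alpha=1.4))
E
```

```text
[0.49501719 0.16029297 0.12727057] 0.05442744043850635 [-0.01602228 -0.16153944 -1.28188296] [-0.00392855  0.05494494  0.03310735]
phi -5.72 delta mm [ 2.7  0.4 72.3] turn -0.12
```

View pics/p1.png

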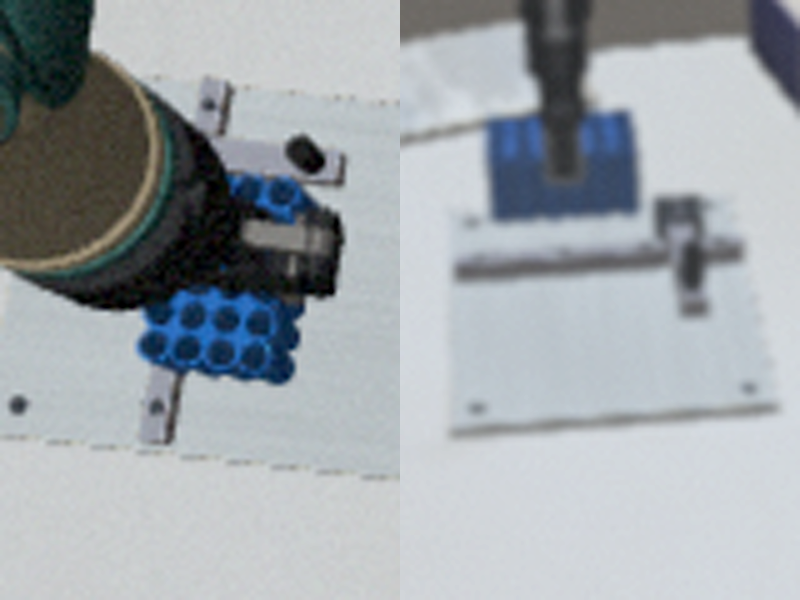

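The rack hangs level and centred in the jaws. In the side crop it spans x 488–638 with the finger at 565, and the stop bar is still out with its knob at (690,265). Lowering now.

apply_moves(
  deltas=[50,2,0,20,0,50,2,0,40,0,50,2,0,56,0,50,2,0,66,0,50,2,0,72,0,50,2,0,74,0,50,2,0,74,0],
)

```text
clock: 12.7
position: [0.497, 0.1611, 0.0532]
ee_rot: [0.0, 0.999, -0.049, -0.0]
contact_force: [-0.5, 0.7, -1.6]
width: 0.0542
gripper_force: 33.0
```

apply_moves(
  deltas=[50,0,0,1,0,50,0,0,2,0,50,0,0,3,0,50,0,0,4,0,50,0,0,4,0],
)

```text
clock: 13.12
position: [0.4968, 0.1614, 0.0494]
ee_rot: [0.0, 0.999, -0.049, 0.0]
contact_force: [-1.0, -0.1, -1.9]
width: 0.0542
gripper_force: 33.0
```

apply_moves(
  deltas=[50,0,0,1,0,50,0,0,2,0,50,0,0,2,0,50,0,0,2,0],
)

```text
clock: 13.45
position: [0.497, 0.1615, 0.0486]
ee_rot: [-0.0, 0.999, -0.049, 0.0]
contact_force: [-1.4, -0.5, 8.8]
width: 0.0542
gripper_force: 34.1
```

apply_moves(
  deltas=[50,0,0,1,0,50,0,0,2,0,50,0,0,2,0,50,0,0,2,0],
)

```text
clock: 13.78
position: [0.497, 0.1615, 0.0485]
ee_rot: [-0.0, 0.999, -0.049, 0.001]
contact_force: [-6.6, -0.4, 22.7]
width: 0.0544
gripper_force: 35.8
```

apply_moves(
  deltas=[50,0,0,-1.5,0,50,0,0,-2.8,0,50,0,0,-2.8,0,50,0,-3,-2.8,0,50,0,-6,-2.8,0,50,0,-9,-2.8,0,50,0,-10,-2.8,0,50,0,-10,-2.8,0],
)

```text
clock: 14.45
position: [0.4986, 0.1711, 0.0486]
ee_rot: [0.0, 0.999, -0.048, 0.001]
contact_force: [-1.1, -1.9, 6.1]
width: 0.0545
gripper_force: 33.9
```

```bash
cat > st.py <<'E'
from h import *
np.set_printoptions(precision=2,suppress=True)
F=[];M=[]
for i in range(6): get_image('side'); s=get_state();F.append(s['contact_force']);M.append(s['moment'])
p=np.array(s['position']);c,n=np.cos(np.radians(YAW)),np.sin(np.radians(YAW))
d=p[:2]-PL;Rm=rot(s['ee_rot']);f=np.mean(F,0)
print('TCP plate mm',(c*d[0]+n*d[1])*1e3,(-n*d[0]+c*d[1])*1e3,p[2]*1e3,'phi',np.degrees(np.arctan2(Rm[1,0],Rm[0,0])),'tilt deg',np.degrees(Rm[:2,2]))
print('Fplate',c*f[0]+n*f[1],-n*f[0]+c*f[1],f[2],'M',np.mean(M,0)*1e3,'mNm std',np.std(F,0),np.std(M,0)*1e3,'clk',s['clock'],s['width'])
E
python3 st.py
```

```text
TCP plate mm -16.1993205337937 -2.5221166284977747 48.59264247470132 phi -5.5532661392381515 tilt deg [ 0.08 -0.05]
Fplate 0.029995953961484467 -1.6909481655698113 5.824001779196325 M [-396.87   95.33   52.41] mNm std [0.31 0.21 0.53] [45.79 27.03 15.38] clk 14.75 0.05401766756895122
```

apply_moves(
  deltas=[50,0,-1,-0.4,0,50,0,-2,-0.4,0,50,0,-3,-0.4,0,50,0,-3,-0.4,0],
)

```text
clock: 15.08
position: [0.4984, 0.1743, 0.0486]
ee_rot: [0.0, 0.999, -0.049, 0.0]
contact_force: [1.1, -1.3, 3.6]
width: 0.0543
gripper_force: 33.7
```

apply_moves(
  deltas=[50,0,-1,0,0,50,0,-2,0,0,50,0,-2,0,0],
)

```text
clock: 15.33
position: [0.4984, 0.1764, 0.0486]
ee_rot: [0.0, 0.999, -0.049, 0.0]
contact_force: [0.1, -2.0, 5.0]
width: 0.0545
gripper_force: 33.8
```

```bash
python3 st.py
```

```text
TCP plate mm -16.91740730429061 2.709975157293293 48.60330931282381 phi -5.586839643728822 tilt deg [ 0.02 -0.01]
Fplate 0.03671149463865794 -1.9817557976992761 5.285597734975675 M [-528.02   26.33    7.78] mNm std [0.38 0.44 0.29] [22.72 20.95 28.21] clk 15.6333 0.054231019324787945
```

apply_moves(
  deltas=[50,0,-1,0,0,50,0,-1.5,0,0,50,0,-1.5,0,0],
)

```text
clock: 15.88
position: [0.4985, 0.177, 0.0486]
ee_rot: [0.001, 0.999, -0.048, 0.0]
contact_force: [-0.1, -4.1, 6.4]
width: 0.0545
gripper_force: 33.8
```

apply_moves(
  deltas=[50,0,-1,0,0,50,0,-1.5,0,0,50,0,-1.5,0,0],
)

```text
clock: 16.13
position: [0.4985, 0.1771, 0.0486]
ee_rot: [0.002, 0.999, -0.048, -0.0]
contact_force: [0.2, -11.2, 7.1]
width: 0.0542
gripper_force: 33.9
```

```bash
python3 st.py
```

```text
TCP plate mm -16.933704296858846 3.4356416137126793 48.63333364334381 phi -5.485876205484229 tilt deg [-0.02 -0.24]
Fplate 0.92070263711999 -9.89319143465224 7.05567424340856 M [-1576.4    -11.62    32.33] mNm std [0.47 0.33 0.39] [17.33 29.71 18.42] clk 16.4333 0.054338484594474545
```

apply_moves(
  deltas=[50,0,1.4,0,0,50,3,1.4,0,0,50,6,1.4,0,0,50,9,1.4,0,0,50,12,1.4,0,0,50,14,1.4,0,0,50,15,1.4,0,0,50,15,1.4,0,0],
)

```text
clock: 17.1
position: [0.5103, 0.1758, 0.0486]
ee_rot: [0.001, 0.999, -0.048, -0.003]
contact_force: [-6.5, -4.2, 11.1]
width: 0.054
gripper_force: 34.5
```

```bash
python3 st.py
```

```text
TCP plate mm -4.993611393311012 3.320894842049091 48.58106105202844 phi -5.543573659463636 tilt deg [-0.33 -0.1 ]
Fplate -5.2812469116188865 -4.522922705243704 10.835207675730189 M [-592.75  797.76  158.84] mNm std [0.33 0.34 0.35] [24.13 17.13 26.5 ] clk 17.4 0.0543358634881515
```

```bash
python3 - <<'E'
from h import *
b=get_image('side');t=get_image('top')
o=np.zeros((600,800,3),np.uint8)
o[:,:400]=cv2.resize(t['frame'][155:235,100:153],(400,600),interpolation=cv2.INTER_CUBIC)
o[:,400:]=cv2.resize(b['frame'][130:205,215:265],(400,600),interpolation=cv2.INTER_CUBIC)
cv2.imwrite('pics/q1.png',cv2.convertScaleAbs(o[:,:,::-1],alpha=1.4))
E
```

```text
(no output)
```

View pics/q1.png

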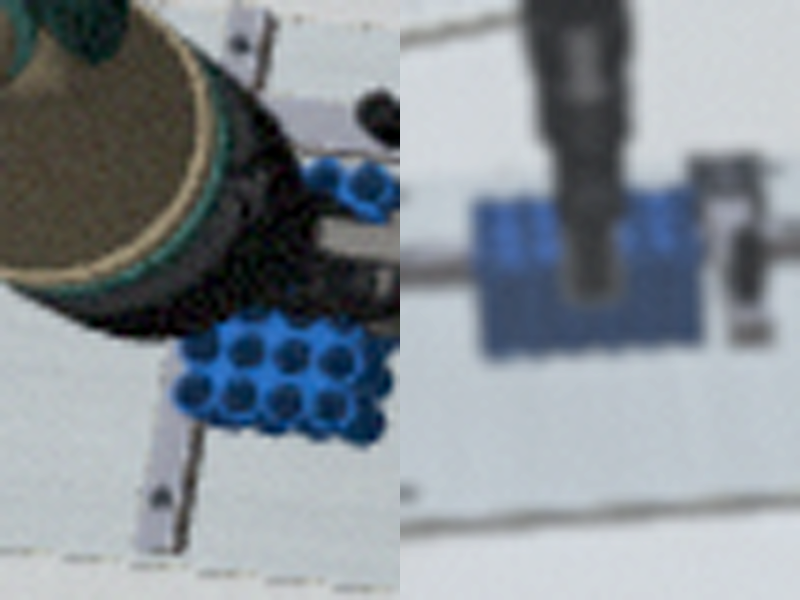

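The crops show a gap of about 6 mm left to the bar (side crop, rack edge at 705 and bar at 728). The resistance so far is friction from pressing down, so I'll ease the down force and continue.

apply_moves(
  deltas=[50,0,0,-0.6,0,50,0,0,-1.2,0,50,0,0,-1.2,0,50,0,0,-1.2,0],
)

```text
clock: 17.83
position: [0.5115, 0.1757, 0.0487]
ee_rot: [0.001, 0.999, -0.048, -0.002]
contact_force: [-2.7, -4.6, 0.3]
width: 0.0542
gripper_force: 33.3
```

```bash
python3 st.py
```

```text
TCP plate mm -3.7615834581601253 3.321860427608724 48.754524006501946 phi -5.551612734717547 tilt deg [-0.23 -0.1 ]
Fplate -2.197882630337309 -4.363217311166833 0.9342239308369679 M [-832.18  493.85  205.18] mNm std [0.13 0.29 0.36] [32.05 47.56 39.46] clk 18.1333 0.054403272245059156
```

apply_moves(
  deltas=[50,1.5,0,0,0,50,3,0,0,0,50,4.5,0,0,0,50,6,0,0,0,50,6,0,0,0],
)

```text
clock: 18.55
position: [0.518, 0.175, 0.0487]
ee_rot: [0.001, 0.999, -0.048, -0.002]
contact_force: [-1.5, -3.4, 0.4]
width: 0.0545
gripper_force: 33.3
```

apply_moves(
  deltas=[50,1,0,0,0,50,1.5,0,0,0,50,1.5,0,0,0],
)

```text
clock: 18.8
position: [0.5182, 0.175, 0.0487]
ee_rot: [0.001, 0.999, -0.048, -0.003]
contact_force: [-4.6, -4.2, 2.8]
width: 0.0541
gripper_force: 33.5
```

```bash
python3 st.py
```

```text
TCP plate mm 2.9556296851874957 3.324832108827399 48.71978403230399 phi -5.553663050423799 tilt deg [-0.32 -0.1 ]
Fplate -4.047421390729615 -4.524476916328595 2.0101669288366124 M [-730.85  685.82  221.26] mNm std [1.01 0.31 0.41] [24.5  24.64 13.41] clk 19.1 0.054332615997847146
```

apply_moves(
  deltas=[50,0,0,0.3,-0.3,50,0.5,-0.5,0.5,-0.5,50,1,-1,0.5,-0.5,50,1,-1,0.5,-0.5,50,1,-1,0.5,-0.5],
)

```text
clock: 19.52
position: [0.5183, 0.1751, 0.0486]
ee_rot: [0.002, 0.999, -0.045, -0.004]
contact_force: [-6.8, -7.8, 7.8]
width: 0.0543
gripper_force: 34.1
```

```bash
python3 st.py
```

```text
TCP plate mm 2.964955646371464 3.335074514710623 48.6587741801337 phi -5.20585627327051 tilt deg [-0.45 -0.15]
Fplate -6.292022432088627 -8.49499356045481 7.544641068078682 M [-1226.33  1044.7   -592.34] mNm std [0.59 0.41 0.69] [27.83 31.07 30.24] clk 19.8167 0.05450213097986472
```

apply_moves(
  deltas=[50,0.4,0,0,0.2,50,0.8,0,0,0.34,50,0.8,0,0,0.34,50,0.8,0,0,0.34],
)

```text
clock: 20.15
position: [0.5183, 0.1751, 0.0487]
ee_rot: [0.002, 0.999, -0.047, -0.005]
contact_force: [-8.6, -7.5, 9.1]
width: 0.0542
gripper_force: 34.3
```

```bash
python3 st.py
```

```text
TCP plate mm 2.969473954425272 3.4071261940148507 48.664313141688034 phi -5.434977772542752 tilt deg [-0.53 -0.17]
Fplate -8.300749511345975 -7.923886870790517 9.01648618161846 M [-1048.02  1255.19   -45.99] mNm std [0.13 0.35 0.52] [33.74 33.74 22.22] clk 20.45 0.05466211096677029
```

apply_moves(
  deltas=[50,0.3,-0.3,-0.2,0,50,0.5,-0.4,-0.3,0,50,0.5,-0.4,-0.3,0,50,0.5,-0.4,-0.3,0,50,0.5,-0.4,-0.3,0,50,0.5,-0.4,-0.3,0],
)

```text
clock: 20.95
position: [0.5183, 0.1751, 0.0487]
ee_rot: [0.002, 0.999, -0.047, -0.005]
contact_force: [-9.0, -7.1, 7.6]
width: 0.0545
gripper_force: 34.2
```

```bash
python3 st.py; python3 - <<'E'
from h import *
b=get_image('side');t=get_image('top')
for r in place_of('knob',b)[:2]: print(r, at_z(r['point'],b,.04))
o=np.zeros((600,800,3),np.uint8)
o[:,:400]=cv2.resize(t['frame'][155:215,120:160],(400,600),interpolation=cv2.INTER_CUBIC)
o[:,400:]=cv2.resize(b['frame'][135:195,220:260],(400,600),interpolation=cv2.INTER_CUBIC)
cv2.imwrite('pics/f1.png',cv2.convertScaleAbs(o[:,:,::-1],alpha=1.4))
E
```

```text
TCP plate mm 3.042704735888311 3.4450249090905936 48.70314222857958 phi -5.4306339871299905 tilt deg [-0.59 -0.2 ]
Fplate -8.339010955526255 -8.577489375877125 8.295232104484878 M [-1187.97  1316.5    -62.57] mNm std [0.37 0.28 0.49] [44.99 20.22 29.52] clk 21.25 0.054573340126731366
{'point': [255.6, 163.4], 'score': 0.58} [0.55750509 0.14584872 0.04      ]
```

View pics/f1.png

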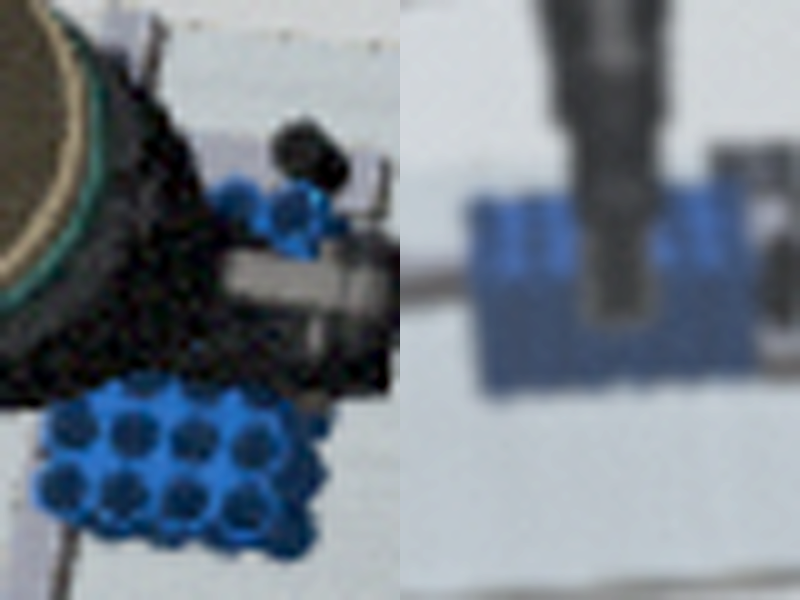

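apply_moves(
  deltas=[50,0.2,-0.2,0.1,0,50,0.4,-0.3,0.2,0,50,0.4,-0.3,0.2,0,50,0.4,-0.3,0.2,0,50,0.4,-0.3,0.2,0,50,0.4,-0.3,0.2,0,50,0.4,-0.3,0.2,0,50,0.4,-0.3,0.2,0],
)

```text
clock: 22.07
position: [0.5184, 0.1751, 0.0487]
ee_rot: [0.002, 0.999, -0.047, -0.005]
contact_force: [-9.8, -9.2, 10.7]
width: 0.0546
gripper_force: 34.4
```

```bash
python3 st.py
```

```text
TCP plate mm 3.0003981344846427 3.4664202702473945 48.678757020086216 phi -5.423639682410617 tilt deg [-0.64 -0.23]
Fplate -9.389018335070151 -9.466963867592687 10.56509676977359 M [-1266.3   1469.55   -75.1 ] mNm std [0.52 0.65 0.37] [21.52 42.01 25.65] clk 22.3667 0.05433422695185048
```

The forces are steady at about 9.4 N on each face, and the near-zero yaw moment means the rack is flush. In the last picture the rack end touches the stop bar (side crop, x about 750) and the bar is still out. Handing in.

```bash
python3 -c "
from rig import sign_off;print(sign_off())"
```

```text
the job is handed in; nothing more can be done
None
```

The job is handed in at about 22 s of the 61 s: the cross stop is pulled out to its end stop, and the larger rack is still gripped in the corner, pressing about 9 N on both fence and stop, with the beaker, timer and dish untouched.

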